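Pin the capsule ring and latch it down

ROBOT

A 6-joint arm with a two-finger parallel gripper is mounted at the origin on the work surface. World frame = base frame: x ahead of the robot, y to its left, z up, the work surface at z = 0. Lengths are in m, angles in rad, forces in N, time in s.
With the tool pointing down it reaches from about 0.275 to 0.75 m from the base axis. Payload 10.2 kg.
Tool frame: the origin (TCP) lies midway between the tips of the shut fingers; the grasp point (between the pads) lies 19 mm behind it; z points along the fingers, y is the line along which they close (so a half turn about z gives the same grasp; the last joint's range is limited). The gripper opens to 85 mm and grips with 20 to 120 N. Pads are 22 mm wide; open, the fingers measure 114 mm over their backs; the gripper's body (76 mm by 85 mm) begins 54 mm behind the grasp point. The pads swing forward as they close: fully open they stand 13 mm farther back than shut.
Start: joints at [1.117, 0.313, 1.498, -0, 1.331, -0.223], TCP at [0.12, 0.511, 0.231] pointing down, gripper open.
Joint ranges: [-2.94, 2.94], [-0.97, 2.17], [0.19, 2.56], [-1.23, 4.37], [0.02, 3.11], [-2.88, 2.88]. Speed limits (rad/s): [2.39, 2.39, 3.01, 3.14, 3.14, 3.14].

INTERFACE

Orientations are given as a 3x3 rotation matrix whose columns are the frame's x, y, z axes.
In Python, from workcell import status, snapshot, env gives the robot as it stands.
- The arm moves only by the tool drive_tool, never from a script. Its argument "targets" is a list of rows, each a list of 4 numbers: the shift along the tool's x, y, z in mm, then the turn about the tool's z in rad. A call has 1 to 20 rows; each row is the pose to reach, as a shift and turn from the pose commanded when the call began, along the tool's axes at that moment; what a row does not reach only later rows make up. A row lasts 1/10 s, in which the tool goes at most 50 mm and 8.59 degrees, less where a joint would pass 70% of its speed; a pose out of reach is approached as far as the arm can. A call with a gripper value outside its range is refused whole. "hand" is the opening in per cent of the stroke, from 0 (shut) to 100 (fully open), set as the call begins (left out, the last holds). The fingers move at their own pace and stop on an object; "squeeze" is the grip in N (left out, the last holds). Time passes only in rows, so rows that repeat a pose let the fingers close. It gives the time, the measured TCP pose, the force, the opening and the grip force at its end, in the units of the state.
- status.get_state(): the state, without advancing time (a new reading comes with each control period).
- snapshot(name): name is "side" or "top" or "wrist"; returns a dict with "pixels" (420x560x3 uint8, red, green, blue), "fx", "fy", "cx", "cy" (pixels), "R" (3x3) and "t" (3): a world point X has camera coordinates R X + t. Camera axes: x right, y down, z forward; pixel columns grow to the right and rows downward; lengths in m; the calibration is good to about 2 mm. A picture is of the moment at which its call begins. There is no depth.
- env.job_done(): hands the job in; it is judged then, once.
The state is a dict: "time_s": time; "qpos": joint angles; "qvel": joint speeds; "tau": joint torques, N m; "eef_pos": TCP position; "ee_rot": TCP orientation; "wrist_force": force on the tool from outside, world axes, zero at the start; "torque": the same for the moment, N m; "opening": finger opening in m; "grasp_force": force on a finger pad.
Only numpy, scipy, OpenCV 4.12 (cv2) and the standard library are available. Lean on these libraries where they do the work, as an engineer would, in place of code of your own. Each camera call takes 0.05 s, during which the arm holds its last target. There are 200 camera calls.

TASK

The cap ring has been laid on the body ring on the turntable, but a little anticlockwise of true, so the locating holes do not line up. Take the blue-headed pin from the pin block, put it through the hole in the cap ring's ear, work the ring gently clockwise with it until you feel the hole of the body ring underneath, and push the pin home with its collar flush on the ear, gently, never pressing it against the rings harder than 40 N. Then swing the hold-down catch on the hub out over the cap ring as far as it goes, and leave everything else where it is.

Things in the scene. Friction and masses are not known exactly. Their poses are not given: they have to be found in the camera images.
- pin: Steel alignment pin with a blue head, upright in one of the three holes of the pin block (which one changes). 72 mm long, about 80 g. Origin at its lower tip, z up along it: tapered nose 0 to 3 mm (diameter 8.4 growing to 10), shank diameter 10 mm up to 36, collar diameter 20 mm from 36 to 40, round blue head diameter 16 mm from 40 to 72 (grip here).
- pin_tip (a point): Centre of the blue-headed pin's lower tip; axes of the pin.
- pin_block: White plastic block, 170 (its x) x 50 (its y) x 46 mm high, fixed. Origin under its centre. Three blind holes, diameter 14.5 mm, 42 mm deep, in a row along its x at -55, 0 and +55 mm; a pin stands in each with its collar on the block's top face.
- pin_black: Bystander in the pin block: same shape as the blue-headed pin but black head and 12 mm shank, for other rings. Origin at its lower tip.
- pin_orange: Bystander in the pin block: like pin_black, with an orange head. Origin at its lower tip.
- turntable: Fixed ring stand on the bench: grey foot, aluminium turntable 300 mm across, steel hub. Origin on the bench on the hub's axis, z up. Hub top 69 mm high, nut 84 mm. Two flat aluminium rings lie round the hub: the body ring below, 290 mm across, 34 to 58 mm above the bench, and the cap ring on it, 216 mm across, 58 to 74 mm, with rows of white capsule ends.
- hub_top (a point): Centre of the hub's top face, 69 mm above the bench. The cap ring turns about this upright axis and needs about 2.5 N at its ear to move; it stays where it is left. The body ring is held fast by the turntable's dog (about 60 N at the ear would shift it); its angle on the turntable changes from case to case and cannot be read from the stand's yaw.
- ear_hole (a point): Centre of the mouth of the hole in the cap ring's ear, on the ear's top face, 74 mm above the bench, 126 mm from the hub's axis. x radially outward, z up. The ear is a flat blue lug 40 mm radial x 54 mm wide x 16 mm thick; its hole goes right through, diameter 11.5 mm. When the pin is home its tip is 36 mm below this point and its collar is flush on the ear.
- ear_hole_foot (a point): Lower end of the ear's hole, on the ear's underside, 58 mm above the bench. The body ring's hole (same radius, diameter 11.5 mm, 24 mm deep) is hidden under the ear: at the start it lies 4 to 18 mm along the arc clockwise, seen from above, of the ear's hole; this cannot be measured, only felt. Until the holes meet, the pin's tip stands on the body ring here.
- catch (a joint): Hold-down catch: flat steel finger with a black knob, turning about an upright pivot on the hub. 0 = fully open (back over the hub), 2.0 rad = its stop, pointing outward over the cap ring. The value grows clockwise seen from above; the pivot-to-knob direction is 2.0 - q rad anticlockwise of the outward direction (hub axis to pivot). Stays where it is left; about 2 N at the knob moves it.
- catch_knob (a point): Centre of the top of the catch's knob: upright black cylinder, diameter 12 mm, 30 mm tall, top 116 mm above the bench, 38 mm from the pivot; the finger below it is 16 mm wide, its top face 86 mm above the bench.
- catch_pivot (a point): Centre of the catch's pivot, 40 mm from the hub's axis, 86 mm above the bench.
- brush: Bystander: flat paint brush with wooden handle in the shallow steel tray.
- capsule_jar: Bystander: white jar with blue cap, 76 mm across, 110 mm high.
- beaker: Bystander: steel beaker, 80 mm across, 100 mm high.
- hook_wrench: Bystander: steel wrench, 170 mm long.
- sample_dish: Bystander: white ceramic dish, 100 mm across, 25 mm high.

How it is judged:
On the way:
1. the blue-headed pin is through both rings, its collar down on the ear, before the catch is closed (z of pin_tip in the frame of ear_hole below -0.0335 m and horizontal distance between pin_tip and ear_hole below 0.004 m and angle between pin's own z axis and vertical below 0.1 rad), for 0.2 s.
At the end, for the whole second after the job is handed in: The blue-headed pin stands upright (within 0.1 rad) through the ear's hole and the body ring, its tip at least 33.5 mm below the ear's top face (collar flush within 2.5 mm) and within 4 mm of the hole's axis, at rest; the catch is turned to more than 1.8 rad, out over the cap ring (all of step 1 and value of joint catch above 1.8 rad and linear speed of pin below 0.02 m/s); the robot touches nothing.
It fails at once if the pin pressed against the rings or the stand with more than 40 N (contact force between pin and turntable above 40 N).
It fails at once if the catch closed over the ring while the pin is not home (value of joint catch above 1.8 rad and not (z of pin_tip in the frame of ear_hole below -0.0335 m)).
It fails at once if a bystander moved more than 15 mm (distance of any of pin_black, pin_orange, brush, capsule_jar, beaker, hook_wrench, sample_dish from where it was at the start of the episode above 0.015 m).
It also fails if it takes over 61 s, if anything falls off the work surface, if the arm or the gripper's body presses on something with over 40 N, if the wrist force passes 120 N, or if a joint passes its speed limit or range.

## Working session

There is one attempt and no reset: what is moved stays moved. The work goes in short steps, Python scripts to look and compute and a tool call to move; the robot and the scene stay as the last step left them, time stands still between calls to the robot, and variables do not carry over. Pictures are saved under pics/ and viewed, at most 10 in all, crops included, and the job is handed in when it is done.

Besides the shell and the picture viewer there is one more tool, called after "Request:" as name([rows], argument=value, ...), one row to a line, values as JSON. drive_tool: Moves the arm, as the interface text tells. Its arguments: {"type":"object","properties":{"targets":{"type":"array"},"hand":{"type":"number"},"squeeze":{"type":"number"}},"required":["targets"]}

```bash
mkdir -p pics; ls
cat > h.py <<'E'
import numpy as np, cv2
from workcell import status, snapshot, env
def snap(n,f):
    s=snapshot(n); cv2.imwrite('pics/'+f,cv2.cvtColor(s['pixels'],cv2.COLOR_RGB2BGR)); np.savez('pics/'+f+'.npz',**s); return s
def load(f): return dict(np.load('pics/'+f+'.npz'))
def px2w(s,u,v,z):
    R=np.array(s['R']);t=np.array(s['t']);d=R.T@np.array([(u-s['cx'])/s['fx'],(v-s['cy'])/s['fy'],1.]);c=-R.T@t
    return c+d*(z-c[2])/d[2]
def w2px(s,X):
    p=np.array(s['R'])@np.array(X)+np.array(s['t']); return s['fx']*p[0]/p[2]+s['cx'],s['fy']*p[1]/p[2]+s['cy']
E
python3 - <<'E'
from h import *
for n in('top','side'):
    s=snap(n,n+'1.png'); print(n,-s['R'].T@s['t'],s['fx'])
print(status.get_state())
E
```

```text
pics
top [0.40538875 0.02324206 1.13801722] 444.876528950032
side [ 0.13649417 -0.70126756  0.5806414 ] 410.63811106893263
{'time_s': 0.1, 'qpos': array([ 1.11657254e+00,  3.13420898e-01,  1.49836384e+00,  1.34469594e-05,
        1.33102675e+00, -2.23387313e-01]), 'qvel': array([ 0.00225764, -0.00093968, -0.00294333, -0.00010963, -0.00082687,
        0.00100723]), 'tau': array([ 2.00119728e-03, -4.12898433e+01, -2.60144091e+01, -2.30106352e-04,
        3.02287772e-03, -1.04635643e-05]), 'eef_pos': array([0.12001158, 0.5108566 , 0.23077754]), 'ee_rot': array([[-9.73474547e-01,  2.28794686e-01, -5.46521161e-04],
       [ 2.28795164e-01,  9.73473978e-01, -1.08951882e-03],
       [ 2.82748014e-04, -1.18566023e-03, -9.99999257e-01]]), 'wrist_force': array([-0.5539027 , -0.5226608 , -0.63719157]), 'torque': array([ 0.00952944, -0.00473489,  0.01389494]), 'grasp_force': 0.0, 'opening': 0.08522568657830107}
```

View pics/top1.png

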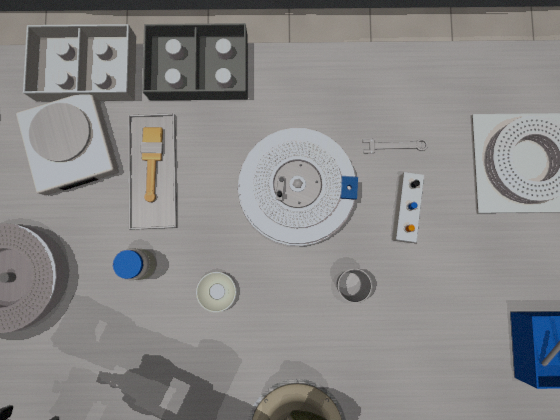

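View pics/side1.png

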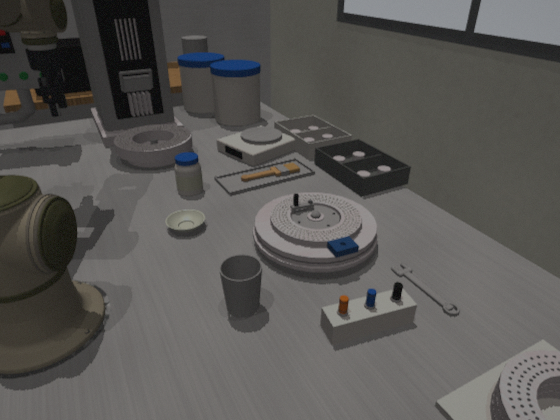

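The top view shows the blue pin in the block's middle hole near (413,206), black at (416,184) and orange at (411,228). The ear hole is near (349,187), the hub near (298,184) and the catch knob near (280,194). Next I'll refine these with blobs and an enlarged crop.

Run:
```python
from h import *
s=load('top1.png'); im=s['pixels']
c=im[130:250,230:430]; cv2.imwrite('pics/crop1.png',cv2.resize(cv2.cvtColor(c,cv2.COLOR_RGB2BGR),None,fx=4,fy=4,interpolation=cv2.INTER_CUBIC))
hsv=cv2.cvtColor(im,cv2.COLOR_RGB2HSV)
def blob(m,x0,x1,y0,y1):
    ys,xs=np.nonzero(m[y0:y1,x0:x1]); return xs.mean()+x0,ys.mean()+y0,len(xs)
blue=cv2.inRange(hsv,(100,130,40),(125,255,255))
orn=cv2.inRange(hsv,(5,150,60),(25,255,255)); blk=cv2.inRange(hsv,(0,0,0),(180,255,50))
for n,m,b,z in(('pin',blue,(403,423,196,216),.078-0.006),('or',orn,(400,422,218,238),.072),('bk',blk,(406,426,174,194),.072),('ear',blue,(335,362,170,205),.074)):
    u,v,k=blob(m,*b); print(n,u,v,k,px2w(s,u,v,z))
print('hub',px2w(s,298,184,.084))
```

```text
pin 412.6 205.45 40 [ 0.54258633 -0.28491101  0.072     ]
or 409.9047619047619 227.71428571428572 42 [ 0.48868343 -0.27620652  0.072     ]
bk 414.64102564102564 183.56410256410257 39 [ 0.59618482 -0.29208399  0.072     ]
ear 349.2229102167183 187.3188854489164 323 [ 0.58803765 -0.13245465  0.074     ]
hub [ 0.59551361 -0.00810372  0.084     ]
```

View pics/crop1.png

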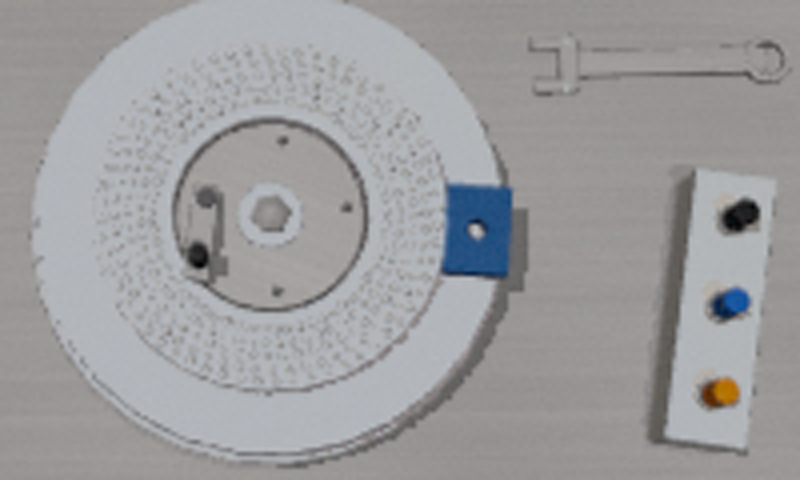

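The crop confirms hub nut (297.5,183), ear hole (349,187.5), catch pivot (282,179) and knob (279.5,194). The catch is open, over the hub. I'll move above the blue pin.

Request:
drive_tool([
  [-594,-678,60,-0.084],
  [-594,-678,60,-0.084],
  [-594,-678,60,-0.084],
  [-594,-678,60,-0.084],
  [-594,-678,60,-0.084],
  [-594,-678,60,-0.084],
  [-594,-678,60,-0.084],
  [-594,-678,60,-0.084],
  [-594,-678,60,-0.084],
  [-594,-678,60,-0.084],
  [-594,-678,60,-0.084],
  [-594,-678,60,-0.084],
  [-594,-678,60,-0.084],
  [-594,-678,60,-0.084],
  [-594,-678,60,-0.084],
  [-594,-678,60,-0.084],
  [-594,-678,60,-0.084],
  [-594,-678,60,-0.084],
  [-594,-678,60,-0.084],
  [-594,-678,60,-0.084],
], hand=50, squeeze=60)

```text
time_s: 2.1
eef_pos: [0.543, -0.2852, 0.1701]
ee_rot: [[-0.989, 0.147, -0.002], [0.147, 0.989, 0.001], [0.002, 0.001, -1.0]]
wrist_force: [0.6, 0.5, -0.2]
opening: 0.0425
grasp_force: 0.0
```

```bash
cat >> h.py <<'E'
def tool(dw):
    s=status.get_state(); return np.round(np.array(s['ee_rot']).T@np.array(dw)*1000,1)
def bluepix(im,lo=(100,130,40),hi=(125,255,255)):
    m=cv2.inRange(cv2.cvtColor(im,cv2.COLOR_RGB2HSV),lo,hi); n,l,st,c=cv2.connectedComponentsWithStats(m); return [(st[i].tolist(),c[i].round(1).tolist()) for i in range(1,n) if st[i][4]>40]
E
python3 - <<'E'
from h import *
s=snap('wrist','w1.png'); g=status.get_state(); print(g['eef_pos'],g['ee_rot'],g['time_s'],g['qpos'])
print(-s['R'].T@s['t'],s['fx'],s['R']); print(bluepix(s['pixels']))
print([w2px(s,(.5426,-.285,z)) for z in(.082,.05)], w2px(s,(.588,-.1325,.074)))
E
```

```text
[ 0.54291554 -0.28425444  0.17074448] [[-9.89233301e-01  1.46343458e-01 -1.03351059e-03]
 [ 1.46342345e-01  9.89233415e-01  1.08145362e-03]
 [ 1.18064687e-03  9.18563571e-04 -9.99998881e-01]] 2.15 [-6.73344784e-01  5.54825585e-01  1.29862516e+00  2.09126438e-04
  1.28962425e+00 -2.09732885e+00]
[ 0.46553526 -0.27278521  0.3109923 ] 316.8924721261789 [[ 1.48693403e-01  9.88883259e-01  4.14535059e-04]
 [ 9.42016384e-01 -1.41773764e-01  3.04146893e-01]
 [ 3.00824541e-01 -4.48341376e-02 -9.52625055e-01]]
[([265, 195, 17, 9, 82], [273.2, 198.8]), ([434, 200, 64, 67, 3640], [464.0, 232.5]), ([264, 202, 19, 19, 284], [273.3, 211.2])]
[(np.float64(274.3946472034402), np.float64(213.7495635900417)), (np.float64(274.4840476275817), np.float64(201.73906486620405))] (np.float64(469.2348433607677), np.float64(236.54070062865816))
```

View pics/w1.png

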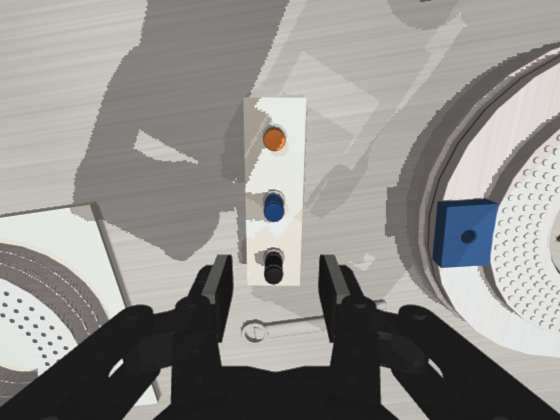

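The wrist view shows the blue head at (273,208), centred between the fingers and matching the prediction. The ear hole is at (468,236). I'll descend and grip.

Request:
drive_tool([
  [0,0,30,0],
  [0,0,60,0],
  [0,0,85,0],
  [0,0,100,0],
  [0,0,110,0],
  [0,0,116,0],
  [0,0,116,0],
])

```text
time_s: 2.85
eef_pos: [0.5433, -0.2846, 0.0555]
ee_rot: [[-0.989, 0.146, 0.0], [0.146, 0.989, -0.0], [-0.0, -0.0, -1.0]]
wrist_force: [-0.2, -0.5, 0.7]
opening: 0.0427
grasp_force: 0.0
```

Request:
drive_tool([
  [0,0,0,0],
  [0,0,0,0],
  [0,0,0,0],
  [0,0,0,0],
  [0,0,0,0],
  [0,0,0,0],
  [0,0,0,0],
  [0,0,0,0],
], hand=0, squeeze=80)

```text
time_s: 3.65
eef_pos: [0.5437, -0.2852, 0.0564]
ee_rot: [[-0.989, 0.146, 0.001], [0.146, 0.989, -0.001], [-0.002, -0.001, -1.0]]
wrist_force: [-0.2, 0.9, 5.9]
opening: 0.0133
grasp_force: 78.0
```

Run:
```python
from h import *
g=status.get_state(); print(g['eef_pos'],g['ee_rot'],g['wrist_force'],g['opening'],g['grasp_force'])
s=load('w1.png'); m=s['pixels'][205:262,440:495].astype(int).sum(2); 
# hole: dark patch inside ear
sub=m[15:50,10:45]; ys,xs=np.nonzero(sub<sub.min()+60); print(xs.mean()+450,ys.mean()+220,len(xs),sub.min())
h=px2w(s,468,236.5,.074);print(h, px2w(load('top1.png'),349,187.5,.074),px2w(load('top1.png'),297.5,183.25,.084))
```

```text
[ 0.54368181 -0.2851776   0.05640035] [[-9.89236589e-01  1.46318597e-01  1.35595862e-03]
 [ 1.46317119e-01  9.89237089e-01 -1.13235313e-03]
 [-1.50704887e-03 -9.21765187e-04 -9.99998440e-01]] [-0.16166212  0.85527649  5.85319339] 0.013284196560041523 77.98049926757812
467.8222222222222 236.0222222222222 135 115
[ 0.58781509 -0.13348915  0.074     ] [ 0.58759794 -0.13190304  0.074     ] [ 0.5973516  -0.00692475  0.084     ]
```

Request:
drive_tool([
  [0,0,-15,0],
  [0,0,-40,0],
  [0,0,-70,0],
  [0,0,-95,0],
  [0,0,-100,0],
  [-7,50,-100,0],
  [-14,100,-100,0],
  [-18,135,-100,0],
  [-21,157,-100,0],
  [-21,157,-100,0],
  [-21,157,-100,0],
])

```text
time_s: 4.75
eef_pos: [0.5867, -0.1325, 0.1548]
ee_rot: [[-0.989, 0.146, -0.001], [0.146, 0.989, 0.0], [0.001, -0.0, -1.0]]
wrist_force: [0.8, 0.3, -0.6]
opening: 0.0135
grasp_force: 78.4
```

Run:
```python
from h import *
w=snap('wrist','w2.png'); s=snap('side','s2.png'); g=status.get_state(); print(g['eef_pos'],g['wrist_force'],g['opening'])
a=cv2.cvtColor(w['pixels'][120:400,140:420],cv2.COLOR_RGB2BGR); 
u,v=map(int,w2px(s,(.588,-.133,.1))); print(u,v)
b=cv2.cvtColor(s['pixels'][v-70:v+70,u-70:u+70],cv2.COLOR_RGB2BGR)
cv2.imwrite('pics/c2.png',np.hstack([cv2.resize(a,(400,400)),cv2.resize(b,(400,400),interpolation=cv2.INTER_CUBIC)]))
print(u-70,v-70, w2px(w,(.5877,-.1327,.074)), w2px(s,(.5877,-.1327,.074)), bluepix(s['pixels']),bluepix(w['pixels']))
```

```text
[ 0.58664589 -0.13351696  0.15497575] [-0.0699721   0.35911154 -0.4103533 ] 0.013159857892507083
342 233
272 163 (np.float64(274.22004679367456), np.float64(218.6290603113619)) (np.float64(341.7033889859648), np.float64(243.83018055572052)) [([1, 43, 9, 5, 41], [5.0, 45.0]), ([178, 52, 72, 25, 863], [210.0, 64.2]), ([175, 152, 23, 14, 254], [186.2, 158.3]), ([328, 237, 30, 20, 393], [342.4, 246.2])] [([246, 179, 56, 73, 3026], [274.4, 211.3]), ([263, 250, 24, 7, 51], [274.6, 252.4]), ([261, 255, 30, 24, 495], [275.3, 265.7]), ([260, 276, 32, 35, 956], [275.4, 292.8])]
```

View pics/c2.png

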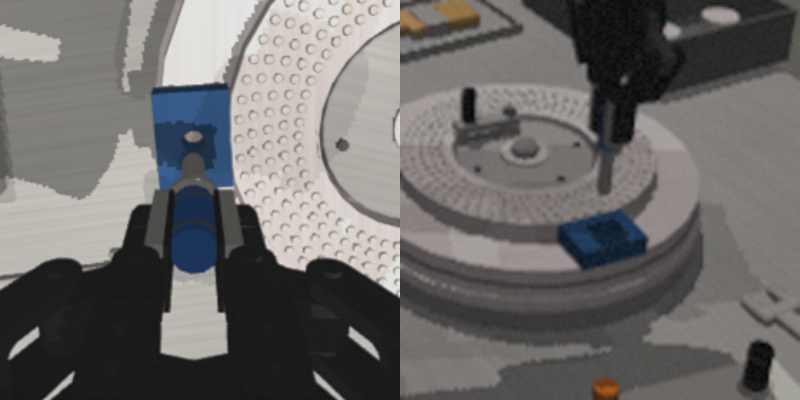

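The picture shows the pin held upright, with its tip near (275,230) in the wrist view and the hole at (275,215). In the side view the tip is at about (343,230).

Run:
```python
from h import *
w=load('w2.png');s=load('s2.png')
for z in(.104,.1086,.113): print(z,w2px(w,(.5866,-.1335,z)),w2px(s,(.5866,-.1335,z)))
# hole: find grey/white ellipse inside the ear in w2
im=w['pixels'][195:228,255:297].astype(int); hsv=cv2.cvtColor(im.astype(np.uint8),cv2.COLOR_RGB2HSV)
m=(hsv[...,1]<90).astype(np.uint8); n,l,st,c=cv2.connectedComponentsWithStats(m); print([(st[i].tolist(),(c[i]+[255,195]).round(1)) for i in range(1,n)])
ear=[(o,px2w(w,*p,.074)) for o,p in(('hole',(275.1,215.2)),)]; print(ear)
# pin axis in side view: grey shank column below fingers
```

```text
0.104 (np.float64(272.56954454830384), np.float64(232.78410354412586)) (np.float64(342.6620067530161), np.float64(232.4084542871486))
0.1086 (np.float64(272.50455709848364), np.float64(235.5282255922132)) (np.float64(342.8445554250955), np.float64(230.56857584737412))
0.113 (np.float64(272.4397030385773), np.float64(238.2667151958128)) (np.float64(343.0201128892618), np.float64(228.79916065754142))
[([13, 16, 15, 9, 100], array([274.8, 215.2])), ([17, 32, 6, 1, 6], array([274.5, 227. ]))]
[('hole', array([ 0.58513052, -0.13165696,  0.074     ]))]
```

Request:
drive_tool([
  [-1,0,10,0],
  [-1.2,0,20,0],
  [-1.2,0,28,0],
  [-1.2,0,28,0],
  [-1.2,0,28,0],
])

```text
time_s: 5.35
eef_pos: [0.5881, -0.1328, 0.1271]
ee_rot: [[-0.989, 0.146, -0.0], [0.146, 0.989, 0.0], [0.0, 0.0, -1.0]]
wrist_force: [-1.0, -0.7, -0.6]
opening: 0.0136
grasp_force: 78.4
```

Run:
```python
from h import *
w=snap('wrist','w3.png'); s=snap('side','s3.png'); g=status.get_state(); print(g['eef_pos'],g['wrist_force'],g['opening'])
a=cv2.cvtColor(w['pixels'][190:260,240:310],cv2.COLOR_RGB2BGR); b=cv2.cvtColor(s['pixels'][210:270,310:370],cv2.COLOR_RGB2BGR)
cv2.imwrite('pics/c3.png',np.hstack([cv2.resize(x,(400,400),interpolation=cv2.INTER_CUBIC) for x in(a,b)]))
p=g['eef_pos']; print(w2px(w,(p[0],p[1],.0805)),w2px(w,(p[0],p[1],.074)),w2px(s,(p[0],p[1],.0805)),w2px(s,(p[0],p[1],.074)))
```

```text
[ 0.58839753 -0.13285485  0.12768605] [ 0.18645798 -0.32160788 -0.7791614 ] 0.013347677040101853
(np.float64(274.0409344725916), np.float64(235.5988912567875)) (np.float64(274.0852538653708), np.float64(231.7551731716922)) (np.float64(342.2666745399278), np.float64(241.27005455898623)) (np.float64(342.015833804573), np.float64(243.77962407824617))
```

View pics/c3.png

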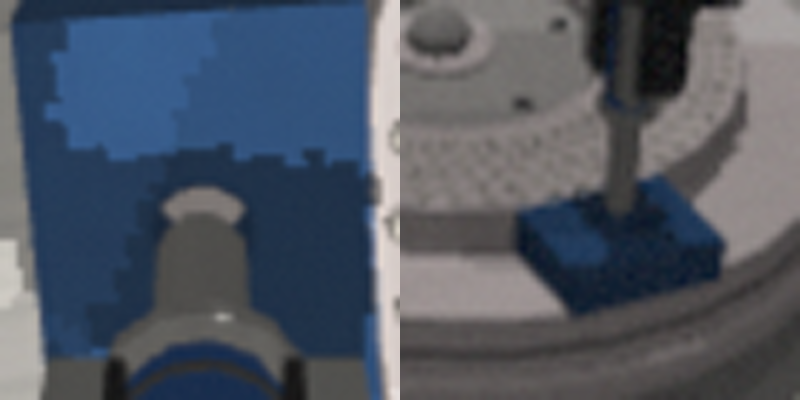

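The close view shows the tip just above the ear hole, aligned laterally (275.2 against 275.5) and to within about 0.5 mm the other way. I'll descend into the ear.

Request:
drive_tool([
  [0,0,4,0],
  [0,0,8,0],
  [0,0,11,0],
  [0,0,14,0],
  [0,0,16,0],
  [0,0,16,0],
  [0,0,16,0],
])

```text
time_s: 6.15
eef_pos: [0.5882, -0.1328, 0.1111]
ee_rot: [[-0.989, 0.146, 0.0], [0.146, 0.989, 0.0], [-0.0, 0.0, -1.0]]
wrist_force: [2.6, -0.3, -3.1]
opening: 0.0137
grasp_force: 78.4
```

Request:
drive_tool([
  [0,0,1,0],
  [0,0,2,0],
  [0,0,3,0],
  [0,0,4,0],
  [0,0,4,0],
  [0,0,4,0],
])

```text
time_s: 6.75
eef_pos: [0.5882, -0.1328, 0.1073]
ee_rot: [[-0.989, 0.146, -0.0], [0.146, 0.989, -0.0], [0.0, -0.0, -1.0]]
wrist_force: [2.2, 0.1, -0.2]
opening: 0.0136
grasp_force: 78.5
```

Request:
drive_tool([
  [0,0,0.5,0],
  [0,0,1,0],
  [0,0,1.5,0],
  [0,0,2,0],
  [0,0,2,0],
  [0,0,2,0],
])

```text
time_s: 7.35
eef_pos: [0.5882, -0.1328, 0.1052]
ee_rot: [[-0.989, 0.146, -0.0], [0.146, 0.989, 0.0], [0.0, -0.0, -1.0]]
wrist_force: [1.6, -1.0, 0.1]
opening: 0.0134
grasp_force: 78.5
```

Request:
drive_tool([
  [0,0,0.5,0],
  [0,0,1,0],
  [0,0,1.5,0],
  [0,0,1.5,0],
  [0,0,1.5,0],
])

```text
time_s: 7.85
eef_pos: [0.5884, -0.1328, 0.1044]
ee_rot: [[-0.989, 0.146, 0.001], [0.146, 0.989, -0.0], [-0.001, -0.0, -1.0]]
wrist_force: [0.6, -0.5, 5.4]
opening: 0.0134
grasp_force: 79.1
```

Request:
drive_tool([
  [0,0,0.5,0],
  [0,0,1,0],
  [0,0,1,0],
  [0,0,1,0],
])

```text
time_s: 8.25
eef_pos: [0.5886, -0.1328, 0.1042]
ee_rot: [[-0.989, 0.146, 0.002], [0.146, 0.989, -0.001], [-0.002, -0.0, -1.0]]
wrist_force: [0.0, 1.1, 10.7]
opening: 0.0138
grasp_force: 79.9
```

Contact with the body ring is at TCP z of about 0.1043, roughly 5 N/mm. I'll ease off slightly and work clockwise, which is tool +x.

Request:
drive_tool([
  [0.5,0,-0.5,0],
  [1,0,-0.5,0],
  [1.5,-0.1,-0.5,0],
  [2,-0.1,-0.5,0],
  [2.5,-0.1,-0.5,0],
  [3,-0.2,-0.5,0],
  [3.5,-0.2,-0.5,0],
  [4,-0.2,-0.5,0],
  [4,-0.2,-0.5,0],
])

```text
time_s: 9.15
eef_pos: [0.5854, -0.1325, 0.1043]
ee_rot: [[-0.989, 0.146, 0.004], [0.146, 0.989, -0.001], [-0.004, -0.0, -1.0]]
wrist_force: [4.9, 0.2, 4.0]
opening: 0.0133
grasp_force: 79.1
```

Request:
drive_tool([
  [0.5,0,0,0],
  [1,0,0,0],
  [1.5,0,0,0],
  [2,0,0,0],
  [2.5,0,0,0],
  [3,-0.1,0,0],
  [3,-0.1,0,0],
])

```text
time_s: 9.85
eef_pos: [0.5812, -0.132, 0.1034]
ee_rot: [[-0.989, 0.146, 0.0], [0.146, 0.989, -0.0], [-0.0, -0.0, -1.0]]
wrist_force: [2.3, -0.7, 1.1]
opening: 0.0137
grasp_force: 79.0
```

Fz fell to about 1 N and z dropped 1 mm, so the nose is probably over the hole. I'll probe downward.

Request:
drive_tool([
  [0,0,0.5,0],
  [0,0,1,0],
  [0,0,1.5,0],
  [0,0,1.5,0],
  [0,0,1.5,0],
])

```text
time_s: 10.35
eef_pos: [0.5809, -0.1319, 0.1013]
ee_rot: [[-0.989, 0.146, -0.001], [0.146, 0.989, 0.0], [0.001, 0.0, -1.0]]
wrist_force: [1.9, -1.1, -2.0]
opening: 0.0136
grasp_force: 78.9
```

Request:
drive_tool([
  [0,0,0.5,0],
  [0,0,1,0],
  [0,0,1.5,0],
  [0,0,2,0],
  [0,0,2.5,0],
  [0,0,3,0],
  [0,0,3,0],
])

```text
time_s: 11.05
eef_pos: [0.5811, -0.132, 0.0987]
ee_rot: [[-0.989, 0.146, -0.0], [0.146, 0.989, 0.0], [0.0, 0.0, -1.0]]
wrist_force: [0.9, 0.2, -1.5]
opening: 0.0133
grasp_force: 78.8
```

Request:
drive_tool([
  [0,0,0.7,0],
  [0,0,1.4,0],
  [0,0,2.1,0],
  [0,0,2.8,0],
  [0,0,3.5,0],
  [0,0,4,0],
  [0,0,4,0],
])

```text
time_s: 11.75
eef_pos: [0.5812, -0.132, 0.0947]
ee_rot: [[-0.989, 0.146, -0.0], [0.146, 0.989, 0.0], [0.0, 0.0, -1.0]]
wrist_force: [0.3, 0.4, -0.4]
opening: 0.0135
grasp_force: 78.8
```

Request:
drive_tool([
  [0,0,1,0],
  [0,0,2,0],
  [0,0,3,0],
  [0,0,4,0],
  [0,0,5,0],
  [0,0,6,0],
  [0,0,7,0],
  [0,0,8,0],
  [0,0,8,0],
])

```text
time_s: 12.65
eef_pos: [0.5812, -0.132, 0.0866]
ee_rot: [[-0.989, 0.146, -0.0], [0.146, 0.989, 0.0], [0.0, 0.0, -1.0]]
wrist_force: [-0.5, 0.2, -0.5]
opening: 0.0134
grasp_force: 78.8
```

Request:
drive_tool([
  [0,0,0.5,0],
  [0,0,1,0],
  [0,0,1.5,0],
  [0,0,2,0],
  [0,0,2.5,0],
  [0,0,3,0],
  [0,0,3,0],
])

```text
time_s: 13.35
eef_pos: [0.5814, -0.1321, 0.0844]
ee_rot: [[-0.989, 0.146, 0.0], [0.146, 0.989, -0.0], [-0.001, -0.0, -1.0]]
wrist_force: [-1.4, 1.2, 5.0]
opening: 0.0137
grasp_force: 79.1
```

The collar is seated: z is 0.0844 as predicted, with a 5 N reaction. I'll release, rise and check.

Request:
drive_tool([
  [0,0,0,0],
  [0,0,0,0],
  [0,0,0,0],
  [0,0,0,0],
  [0,0,0,0],
  [0,0,0,0],
], hand=50)

```text
time_s: 13.95
eef_pos: [0.5812, -0.132, 0.0838]
ee_rot: [[-0.989, 0.146, 0.0], [0.146, 0.989, -0.0], [-0.0, -0.0, -1.0]]
wrist_force: [-0.7, 0.1, -0.8]
opening: 0.0425
grasp_force: 0.0
```

Request:
drive_tool([
  [0,0,-10,0],
  [0,0,-30,0],
  [0,0,-60,0],
  [0,0,-90,0],
  [0,0,-110,0],
  [0,0,-110,0],
  [0,0,-110,0],
])

```text
time_s: 14.65
eef_pos: [0.5811, -0.1319, 0.1938]
ee_rot: [[-0.989, 0.146, 0.0], [0.146, 0.989, -0.0], [-0.0, -0.0, -1.0]]
wrist_force: [0.4, 0.5, -1.2]
opening: 0.0421
grasp_force: 0.0
```

Run:
```python
from h import *
s=snap('side','s4.png'); t=snap('top','t4.png'); w=snap('wrist','w4.png'); g=status.get_state(); print(g['eef_pos'],g['qpos'])
a=cv2.cvtColor(s['pixels'][180:280,240:390],cv2.COLOR_RGB2BGR); b=cv2.cvtColor(w['pixels'],cv2.COLOR_RGB2BGR)
cv2.imwrite('pics/c4.png',np.hstack([cv2.resize(x,(400,267+33),interpolation=cv2.INTER_CUBIC) for x in(a,b)]))
s1=load('side1.png');t1=load('top1.png')
kt=px2w(t1,279.5,193.75,.112);pv=px2w(t1,282,179.25,.087);hub=px2w(t1,297.5,183.25,.084)
print('knob',kt,'piv',pv,'hub',hub,np.linalg.norm((kt-pv)[:2]),np.linalg.norm((pv-hub)[:2]))
for q in (kt,pv,hub): print(w2px(s1,q))
```

```text
[ 0.58079256 -0.13185004  0.1926094 ] [-4.19790152e-01  4.99208494e-01  1.32851536e+00  4.39287005e-05
  1.31603843e+00 -1.84372046e+00]
knob [0.56779612 0.03616561 0.112     ] piv [0.60686951 0.03021623 0.087     ] hub [ 0.5973516  -0.00692475  0.084     ] 0.03952372495884915 0.038341148435933045
(np.float64(294.70129594225705), np.float64(196.24590506851257))
(np.float64(309.67007238987935), np.float64(202.75592455162746))
(np.float64(314.3930386234024), np.float64(211.7212548716948))
```

View pics/c4.png

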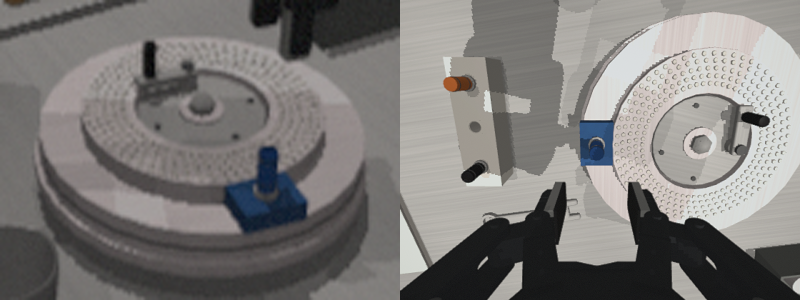

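The pictures show the blue pin seated in the ear with its collar flush, and the catch still open. I'll go over to the knob at (0.568, 0.036).

Request:
drive_tool([
  [11,49,10,0],
  [22,97,20,0],
  [32,140,35,0],
  [37,164,45,0],
  [37,164,60,0],
  [37,164,80,0],
  [37,164,92,0],
  [37,164,101,0],
  [37,164,101,0],
  [37,164,101,0],
])

```text
time_s: 15.8
eef_pos: [0.5689, 0.0354, 0.0932]
ee_rot: [[-0.989, 0.146, 0.001], [0.146, 0.989, -0.0], [-0.001, 0.0, -1.0]]
wrist_force: [0.0, 0.4, 0.9]
opening: 0.0424
grasp_force: 0.0
```

Request:
drive_tool([
  [0,0,0,0],
  [0,0,0,0],
  [0,0,0,0],
  [0,0,0,0],
  [0,0,0,0],
  [0,0,0,0],
  [0,0,0,0],
  [0,0,0,0],
], hand=0, squeeze=30)

```text
time_s: 16.6
eef_pos: [0.5689, 0.0356, 0.0934]
ee_rot: [[-0.989, 0.146, 0.001], [0.146, 0.989, -0.0], [-0.001, 0.0, -1.0]]
wrist_force: [-1.2, 0.7, 5.8]
opening: 0.011
grasp_force: 29.3
```

Run:
```python
from h import *
g=status.get_state(); p=g['eef_pos'];print(p,g['wrist_force'],g['opening'],g['grasp_force'])
piv=np.array([.6069,.0302]);k=p[:2];R=g['ee_rot']
th0=np.arctan2(*(np.array([.5678,.0362])-piv)[::-1]);print(np.degrees(th0))
out=np.arctan2(.0371,.0095)
for a in np.linspace(th0,out-.1,14)[1:]:
    d=.038*np.array([np.cos(a)-np.cos(th0),np.sin(a)-np.sin(th0),0])
    print(np.round(R.T@d*1000,1)[:2],end=' ')
w=snap('wrist','w5.png')
```

```text
[0.56885398 0.03561352 0.0934126 ] [-1.15208312  0.70839376  5.78602422] 0.010962472606045888 29.324553608894348
171.27586186840426
[-0.4  5.2] [-1.5 10.2] [-3.2 15.1] [-5.6 19.6] [-8.6 23.9] [-12.1  27.6] [-16.1  30.9] [-20.6  33.6] [-25.3  35.6] [-30.3  37. ] [-35.4  37.7] [-40.6  37.7] [-45.7  37. ]
```

View pics/w5.png

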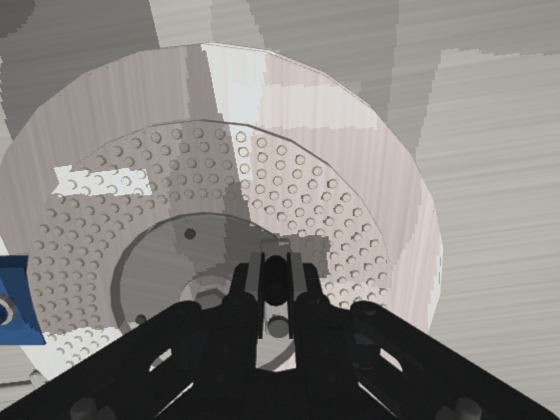

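The knob is gripped between the pads at (275,280), with the pivot visible at (277,326). I'll swing the catch along its arc.

Request:
drive_tool([
  [-0.2,2.5,0,0],
  [-0.4,5,0,0],
  [-1,7.6,0,0],
  [-1.5,10,0,0],
  [-2.3,12.6,0,0],
  [-3.2,15,0,0],
  [-4.4,17.4,0,0],
  [-5.6,19.6,0,0],
  [-7,21.8,0,0],
  [-8.6,23.9,0,0],
  [-10.3,25.8,0,0],
  [-12.1,27.6,0,0],
  [-12.1,27.6,0,0],
])

```text
time_s: 17.95
eef_pos: [0.5848, 0.0602, 0.0932]
ee_rot: [[-0.989, 0.147, 0.0], [0.147, 0.989, -0.002], [-0.0, -0.002, -1.0]]
wrist_force: [-1.7, -4.5, 5.5]
opening: 0.011
grasp_force: 29.7
```

Request:
drive_tool([
  [-2,1.7,0,0],
  [-4,3.3,0,0],
  [-6.3,4.7,0,0],
  [-8.5,6,0,0],
  [-10.8,7,0,0],
  [-13.2,8,0,0],
  [-15.7,8.8,0,0],
  [-18.2,9.4,0,0],
  [-20.8,9.8,0,0],
  [-23.3,10.1,0,0],
  [-26,10.2,0,0],
  [-28.5,10.1,0,0],
  [-28.5,10.1,0,0],
])

```text
time_s: 19.25
eef_pos: [0.6141, 0.0686, 0.0932]
ee_rot: [[-0.989, 0.146, -0.0], [0.146, 0.989, 0.003], [0.001, 0.003, -1.0]]
wrist_force: [-2.9, 6.7, 6.1]
opening: 0.011
grasp_force: 30.0
```

Now I'll press further to the stop and watch for the reaction.

Request:
drive_tool([
  [-2,-0.3,0,0],
  [-4,-1,0,0],
  [-5,-1.3,0,0],
  [-5,-1.3,0,0],
])

```text
time_s: 19.65
eef_pos: [0.6189, 0.0681, 0.0933]
ee_rot: [[-0.989, 0.146, 0.0], [0.146, 0.989, 0.005], [0.001, 0.005, -1.0]]
wrist_force: [-1.8, 15.8, 6.2]
opening: 0.0103
grasp_force: 30.1
```

Request:
drive_tool([
  [-2,-0.5,0,0],
  [-3,-1,0,0],
  [-3,-1,0,0],
])

```text
time_s: 19.95
eef_pos: [0.6218, 0.0676, 0.0933]
ee_rot: [[-0.989, 0.146, 0.001], [0.146, 0.989, 0.007], [0.0, 0.007, -1.0]]
wrist_force: [-0.9, 19.5, 5.6]
opening: 0.0106
grasp_force: 30.1
```

Request:
drive_tool([
  [0,2,0,0],
  [0,2,0,0],
  [0,2,0,0],
  [0,2,0,0],
  [0,2,0,0],
  [0,2,0,0],
], hand=50)

```text
time_s: 20.55
eef_pos: [0.6222, 0.0653, 0.0928]
ee_rot: [[-0.989, 0.147, 0.0], [0.147, 0.989, -0.0], [-0.0, -0.0, -1.0]]
wrist_force: [0.1, -0.6, 0.2]
opening: 0.0431
grasp_force: 0.0
```

Request:
drive_tool([
  [0,0,-20,0],
  [0,0,-50,0],
  [0,0,-80,0],
  [40,0,-110,0],
  [80,0,-130,0],
  [120,0,-130,0],
  [160,0,-130,0],
  [170,0,-130,0],
  [170,0,-130,0],
])

```text
time_s: 21.45
eef_pos: [0.4535, 0.0905, 0.2234]
ee_rot: [[-0.989, 0.146, 0.001], [0.146, 0.989, -0.0], [-0.001, 0.0, -1.0]]
wrist_force: [0.2, -0.9, 0.1]
opening: 0.0427
grasp_force: 0.0
```

Run:
```python
from h import *
t=snap('top','t6.png'); s=snap('side','s6.png')
a=cv2.cvtColor(t['pixels'][140:230,240:360],cv2.COLOR_RGB2BGR); b=cv2.cvtColor(s['pixels'][180:270,250:370],cv2.COLOR_RGB2BGR)
cv2.imwrite('pics/c6.png',np.hstack([cv2.resize(x,(400,300),interpolation=cv2.INTER_CUBIC) for x in(a,b)]))
```

```text
(no output)
```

View pics/c6.png

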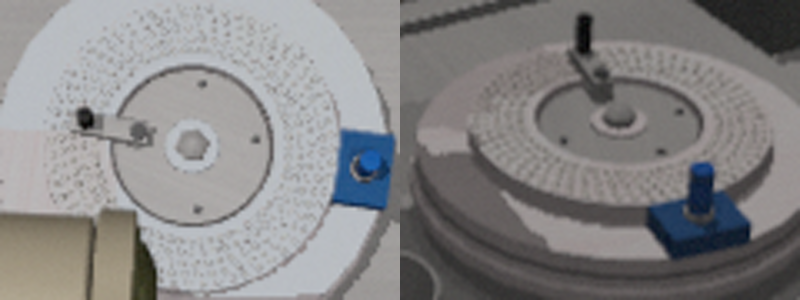

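The pictures show the catch out over the ring and the pin home. I'll compute the catch angle from these pixels: knob (265.8,175.4), pivot (281.7,179.3), hub (297.9,183.5).

Run:
```python
from h import *
t=load('t6.png'); k=px2w(t,265.8,175.4,.114);p=px2w(t,281.7,179.3,.087);h=px2w(t,297.9,183.5,.084)
a=lambda d:np.arctan2(d[1],d[0]); print(k,p,h,'q',2-(a(k-p)-a(p-h)))
im=t['pixels'][160:190,255:275].astype(int).sum(2); ys,xs=np.nonzero(im<120); print(xs.mean()+255,ys.mean()+160,len(xs))
# finger edges on side view direction is consistent
print(status.get_state()['time_s'])
```

```text
[0.6111761  0.06784687 0.114     ] [0.60675428 0.03093666 0.087     ] [ 0.59673378 -0.00787843  0.084     ] q 1.8665872582476075
265.4166666666667 175.91666666666666 12
21.55
```

The measured angle is about 1.87 rad, too close to the 1.8 limit. I'll nudge the knob outward with shut fingers until the stop pushes back.

Request:
drive_tool([
  [-45,0,10,0],
  [-85,-1,30,0],
  [-115,-1.5,60,0],
  [-128,-1.5,90,0],
  [-128,-1.5,115,0],
  [-128,-1.5,128,0],
  [-128,-1.5,128,0],
  [-128,-1.5,128,0],
], hand=0, squeeze=30)

```text
time_s: 22.35
eef_pos: [0.5811, 0.0701, 0.0957]
ee_rot: [[-0.989, 0.146, 0.001], [0.146, 0.989, -0.0], [-0.001, 0.0, -1.0]]
wrist_force: [-0.5, 0.3, 0.6]
opening: 0.0002
grasp_force: 0.0
```

Request:
drive_tool([
  [-2,0,0,0],
  [-4,0,0,0],
  [-6,0,0,0],
  [-8,0,0,0],
  [-10,0,0,0],
  [-11,0,0,0],
  [-12,0,0,0],
  [-12,0,0,0],
])

```text
time_s: 23.15
eef_pos: [0.5923, 0.0684, 0.0947]
ee_rot: [[-0.989, 0.146, -0.0], [0.146, 0.989, 0.0], [0.0, -0.0, -1.0]]
wrist_force: [-0.1, 0.7, -1.7]
opening: 0.0
grasp_force: 0.0
```

Request:
drive_tool([
  [-1,0,0,0],
  [-2,0,0,0],
  [-3,0,0,0],
  [-3,0,0,0],
])

```text
time_s: 23.55
eef_pos: [0.5953, 0.0679, 0.0948]
ee_rot: [[-0.989, 0.146, 0.0], [0.146, 0.989, -0.0], [-0.0, -0.0, -1.0]]
wrist_force: [0.0, 0.0, 0.3]
opening: -0.0
grasp_force: 0.0
```

Request:
drive_tool([
  [-1,0,0,0],
  [-2,0,0,0],
  [-3,0,0,0],
  [-3,0,0,0],
])

```text
time_s: 23.95
eef_pos: [0.598, 0.0677, 0.0948]
ee_rot: [[-0.989, 0.146, -0.001], [0.146, 0.989, 0.0], [0.001, 0.0, -1.0]]
wrist_force: [-2.2, 1.3, 1.3]
opening: 0.0002
grasp_force: 1.1
```

Request:
drive_tool([
  [-1,0,0,0],
  [-2,0,0,0],
  [-3,0,0,0],
  [-3,0,0,0],
])

```text
time_s: 24.35
eef_pos: [0.5985, 0.0677, 0.0946]
ee_rot: [[-0.989, 0.146, -0.008], [0.146, 0.989, 0.001], [0.008, -0.0, -1.0]]
wrist_force: [-17.4, 2.7, 9.3]
opening: 0.0003
grasp_force: 8.7
```

Request:
drive_tool([
  [-1,0,0,0],
  [-2,0,0,0],
  [-2,0,0,0],
])

```text
time_s: 24.65
eef_pos: [0.5987, 0.0677, 0.0945]
ee_rot: [[-0.989, 0.145, -0.013], [0.145, 0.989, 0.001], [0.013, -0.001, -1.0]]
wrist_force: [-27.6, 2.8, 15.1]
opening: 0.0001
grasp_force: 13.7
```

It stops hard at 28 N, against about 2 N to move, so the catch is at its stop. I'll back off and hand in.

Request:
drive_tool([
  [5,0,0,0],
  [15,0,0,0],
  [25,0,0,0],
  [30,0,-30,0],
  [40,0,-70,0],
  [60,0,-110,0],
  [60,0,-120,0],
  [60,0,-120,0],
])

```text
time_s: 25.45
eef_pos: [0.5446, 0.0755, 0.2164]
ee_rot: [[-0.989, 0.146, 0.004], [0.146, 0.989, -0.0], [-0.004, 0.0, -1.0]]
wrist_force: [-0.7, 0.0, -0.8]
opening: -0.0003
grasp_force: 0.0
```

Run:
```python
from h import *
print(env.job_done())
```

```text
the job is handed in; nothing more can be done
None
```

The job is handed in at about 25 s: the blue pin is home through both rings with its collar on the ear, and the catch is pushed out over the cap ring to its stop; the hand-in returned no verdict.

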